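Refit a hotplate's slotted knob and turn the plate off

ROBOT

A 7-joint arm with a two-finger parallel gripper is mounted at the origin on a cart in front of the work surface, level with it; the furniture and walls round the work are solid. World frame = base frame: x ahead of the robot, y to its left, z up, the work surface at z = 0. Lengths are in m, angles in degrees, forces in N, time in s.
With the tool pointing down it reaches from about 0.425 to 0.875 m from the base axis. Payload 4.7 kg.
Tool frame: the origin (TCP) lies between the finger pads; the fingertips stand 8 mm ahead of it and the grasp point (between the pads) lies 11 mm behind it (env.tip_extent is the distance from the TCP to the fingertips, in m); z points along the fingers, y is the line along which they close (so a half turn about z gives the same grasp; the last joint's range is limited). The gripper opens to 87 mm and grips with 3 to 60 N. Pads are 19 mm wide; open, the fingers measure 117 mm over their backs; the gripper's body (75 mm by 190 mm) begins 51 mm behind the grasp point.
Start: joints at [-63.306, 18.392, -4.016, 83.108, 1.295, 78.541, -3.26], TCP at [0.284, 0.585, 0.231] pointing down, gripper open.
Joint ranges: [-163.93, 163.93], [-17.29, 119.83], [-79.2, 71.16], [3.27, 140.29], [-89.18, 269.18], [5.43, 117.66], [-154.24, 154.24]. Speed limits (degrees/s): [147.25, 147.25, 180, 180, 180, 180, 180].

INTERFACE

Orientations are given as [roll, pitch, yaw] about the fixed x, y, z axes, in that order (R = Rz(yaw) Ry(pitch) Rx(roll)).
In Python, from cell import sensors, vision, workorder, env gives the robot as it stands.
- The arm moves only by the tool drive_tool, never from a script. Its argument "moves" is a list of rows, each an object of numbers: "x", "y", "z": the shift along the tool's x, y, z in mm; "rx", "ry", "rz": the turn, a rotation vector about the tool's x, y, z in rad; "fingers": the closure, from -1 (fully open) to 1 (shut). In form: [{"x": .., "y": .., "z": .., "rx": .., "ry": .., "rz": .., "fingers": ..}, ...]. A call has 1 to 20 rows; each row is the pose to reach, as a shift and turn from the pose commanded when the call began, along the tool's axes at that moment; what a row does not reach only later rows make up. A row lasts 1/8 s, in which the tool goes at most 62.5 mm and 10.7 degrees, less where a joint would pass 70% of its speed; a pose out of reach is approached as far as the arm can. A call with a gripper value outside its range is refused whole. The fingers move at their own pace and stop on an object; "force" is the grip in N (left out, the last holds). Time passes only in rows, so rows that repeat a pose let the fingers close. It gives the time, the measured TCP pose, the force, the opening and the grip force at its end, in the units of the state.
- sensors.get_obs(): the state, without advancing time (a new reading comes with each control period).
- vision.read_camera(name): name is "scene" or "top" or "wrist"; returns a dict with "image" (400x640x3 uint8, red, green, blue), "fx", "fy", "cx", "cy" (pixels), "R" (3x3) and "t" (3): a world point X has camera coordinates R X + t. Camera axes: x right, y down, z forward; pixel columns grow to the right and rows downward; lengths in m; the calibration is good to about 2 mm. A picture is of the moment at which its call begins. There is no depth.
- workorder.sign_off(): hands the job in; it is judged then, once.
The state is a dict: "time_s": time; "qpos": joint angles; "joint_velocities": joint speeds; "effort": joint torques, N m; "tool_pos": TCP position; "tool_rot": TCP orientation; "force": force on the tool from outside, world axes, zero at the start; "wrist_torque": the same for the moment, N m; "grip_width": finger opening in m; "grasp_force": force on a finger pad.
Only numpy, scipy, OpenCV 4.12 (cv2) and the standard library are available. Lean on these libraries where they do the work, as an engineer would, in place of code of your own. Each camera call takes 0.05 s, during which the arm holds its last target. There are 200 camera calls.

TASK

The control knob has come off the tabletop hotplate while the plate was left on under the pot. Pick up the knob, put it on the flat spindle of the sloping panel and, pressing lightly, turn it until its slot finds the spindle as it now stands and the knob drops home against the panel; then turn it clockwise to off (white line on the grip pointing straight up the slope at the red mark) and let go, leaving it seated there. Leave the jam jar, the mug and the tin where they stand.

Things in the scene. Friction and masses are not known exactly. Their poses are not given: they have to be found in the camera images.
- knob: Loose control knob: black, round, 68 mm across, 26 mm high, with a straight grip bar across its top (64 mm long, 14 wide, rising 30 mm more; white line along it). About 120 g. Starts upright on the worktop, bar up. Origin: centre of its underside; z up through the bar, x along the bar. Knob and spindle are alike after a half turn: either way round will do.
- knob_slot (a point): Point on the knob's axis, 6 mm above its underside, axes as the knob's: floor of a round recess 35 mm across and 6 mm deep in the underside. In this floor is a slot 33 x 10.8 mm, 15 mm deep, its long side parallel to the bar, which fits the spindle's blade.
- panel: Sloping steel control panel (108 mm up the slope, 284 mm wide) on the front of the cream hotplate, fixed. Origin: on its outer surface, on the spindle's axis. z: out of the panel along that axis, 25 degrees from vertical, leaning towards the robot; x: straight up the slope, to the red off mark 45 mm from the origin. The knob is home when its underside lies on this surface.
- spindle_tip (a point): Point on the spindle's axis, 19 mm out from the panel (axes as the panel's; they do not turn with the spindle): tip of the brass spindle, a flat blade 30 x 8 mm, its last 6 mm tapering to 26 x 4. Off: blade along x. It starts an unknown 0.55 to 1.45 rad anticlockwise of off (positive about z), not reported. Stiff (0.25 N m), stays as left; hard stops at off and 1.6 rad.
- knob_stop (a point): Point on the spindle's axis, 13 mm out from the panel (axes as the panel's): here the knob's underside stays while the blade's tip rubs on the recess floor. With the slot in line within about 0.09 rad the knob can drop these 13 mm to the panel. Once home it has about 0.09 rad of free play either way on the blade, and its weight keeps it on.
- hob: Hotplate: cream housing 255 mm deep, 300 wide, flat deck 77 mm high behind the sloping panel, a black plate on it and an open steel pot on that (140 mm across without its two side handles, rim 0.175 m above the worktop). All fixed. Origin: on its underside, midway across, 160 mm behind its front edge; x to its back, y to its left, z up. The panel's origin lies at x -112, y 0, z 57 mm.
- jam_jar: Jam jar with a pale lid, 65 mm across, 83 mm high; bystander, loose. Origin: centre of its underside.
- mug: White mug, 83 mm across (116 mm with its handle), 94 mm high; bystander, loose. Origin: on its underside, midway between handle and far wall.
- fish_tin: Flat oval-cornered fish tin, 63 x 105 x 26 mm; bystander, loose. Origin: centre of its underside, long side along y.
Things that resemble listed ones, but are neither listed nor needed, are in the scene too. Several things look just like the knob: the one meant starts farthest from the robot's base.

How it is judged:
By the outcome, as a careful person would: the job done as asked, in the order asked, and still so for the second after the job is handed in, with the robot touching nothing.
It also fails if it takes over 58 s, if anything falls off the work surface, if the arm or the gripper's body presses on something with over 40 N, if the wrist force passes 120 N, or if a joint passes its speed limit or range.

## Working session

There is one attempt and no reset: what is moved stays moved. The work goes in short steps, Python scripts to look and compute and a tool call to move; the robot and the scene stay as the last step left them, time stands still between calls to the robot, and variables do not carry over. Pictures are saved under pics/ and viewed, at most 10 in all, crops included, and the job is handed in when it is done.

Besides the shell and the picture viewer there is one more tool, called by a JSON object that holds its "api" and its "payload". drive_tool: Moves the arm, as the interface text tells. Its arguments: {"type":"object","properties":{"moves":{"type":"array"},"force":{"type":"number"}},"required":["moves"]}

```bash
mkdir -p pics; ls
python3 - <<'E'
from cell import sensors, vision, workorder, env
import cv2, numpy as np
o=sensors.get_obs(); print({k:np.round(v,3).tolist() for k,v in o.items()}, env.tip_extent)
for n in ("scene","top"):
    c=vision.read_camera(n); cv2.imwrite(f"pics/{n}0.png",c["image"][:,:,::-1])
    print(n,c["fx"],c["cx"],c["cy"],np.round(c["R"],3).tolist(),np.round(c["t"],3).tolist())
E
```

```text
pics
{'time_s': 0.0, 'qpos': [-63.309, 18.436, -4.018, 83.174, 1.297, 78.543, -3.26], 'joint_velocities': [-0.004, -0.004, -0.009, 0.002, 0.093, 0.021, 0.015], 'effort': [-0.0, -49.129, -0.404, -31.254, -0.064, 0.044, 0.0], 'tool_pos': [0.284, 0.584, 0.229], 'tool_rot': [-179.892, 0.007, 154.121], 'force': [-0.534, -0.208, -0.755], 'wrist_torque': [-0.021, 0.035, 0.024], 'grasp_force': 0.0, 'grip_width': 0.087} 0.008
scene 487.64233030103196 322.261180847393 199.06425635162796 [[0.689, -0.724, 0.005], [-0.341, -0.331, -0.88], [0.639, 0.605, -0.475]] [-0.498, 0.234, 0.964]
top 386.03586759569885 316.75831152147657 202.3525357636628 [[0.005, -1.0, -0.03], [-0.996, -0.002, -0.089], [0.089, 0.03, -0.996]] [-0.122, 0.561, 1.037]
```

View pics/scene0.png

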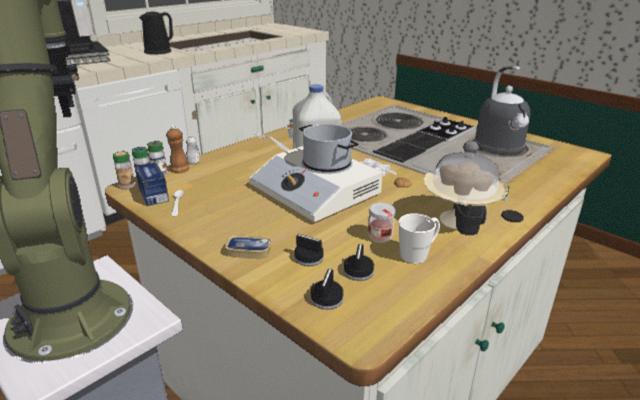

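View pics/top0.png

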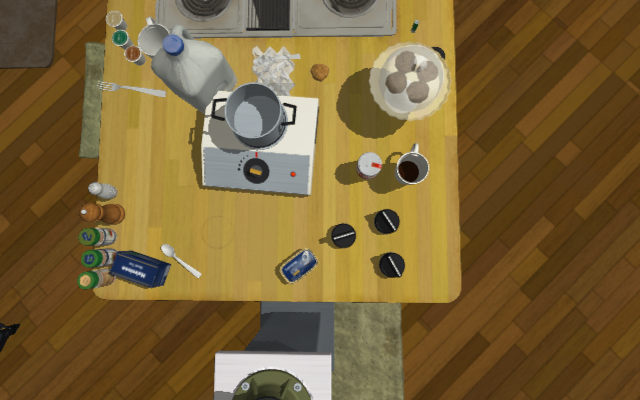

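Candidates in the top view are A (343,236), B (387,221) and C (392,265). The base projects to about (271,411), so B is farthest. There is also something dark under the cake stand, at scene (470,215) and (512,216), which I'll check in an enlarged crop.

```bash
cat > h.py <<'E'
import numpy as np, cv2
from scipy.spatial.transform import Rotation as Ro
def ray(c,uv,z):
    "world point at height z seen at pixel uv"
    d=np.array([(uv[0]-c["cx"])/c["fx"],(uv[1]-c["cy"])/c["fy"],1]); R=c["R"]; o=-R.T@c["t"]; w=R.T@d
    return o+w*(z-o[2])/w[2]
def proj(c,X):
    p=np.asarray(X)@c["R"].T+c["t"]; return np.stack([p[...,0]/p[...,2]*c["fx"]+c["cx"],p[...,1]/p[...,2]*c["fy"]+c["cy"]],-1)
E
python3 - <<'E'
from h import *
from cell import vision
t=vision.read_camera("top"); s=vision.read_camera("scene")
for p in [(343,236),(387,221),(392,265)]:
    X=ray(t,p,.04); print(np.round(X,3),np.hypot(*X[:2]),proj(s,X).round())
print(ray(s,(512,216),0), ray(s,(470,232),0))
z=lambda im,x,y,w,h,k:cv2.resize(im[y:y+h,x:x+w],None,fx=k,fy=k,interpolation=cv2.INTER_CUBIC)
a=z(t["image"],325,195,100,90,4); b=z(s["image"],430,150,100,90,4); c=z(t["image"],195,80,133,60,3); d=z(t["image"],195,140,133,60,6)
out=np.vstack([np.hstack([a,b])[:, :800]]); cv2.imwrite("pics/c1.png",out[:,:,::-1])
cv2.imwrite("pics/c2.png",z(t["image"],195,85,130,115,5)[:,:,::-1])
E
```

```text
[ 0.47  -0.191  0.04 ] 0.5074959437167448 [307. 243.]
[ 0.511 -0.309  0.04 ] 0.5967995151772707 [357. 256.]
[ 0.394 -0.321  0.04 ] 0.5081498936214608 [325. 282.]
[ 0.99221443 -0.4536273   0.        ] [ 0.83871879 -0.41185484  0.        ]
```

View pics/c1.png

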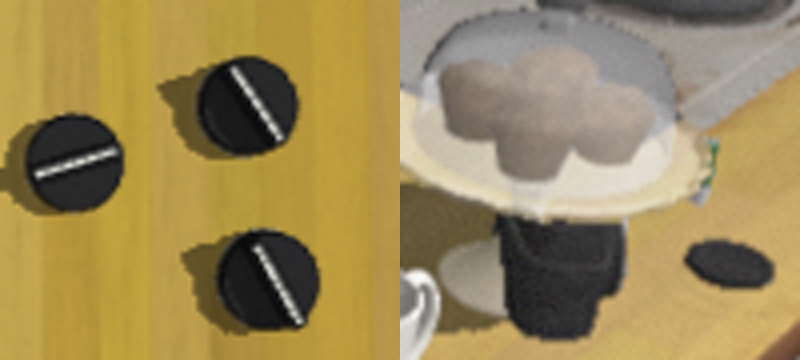

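View pics/c2.png

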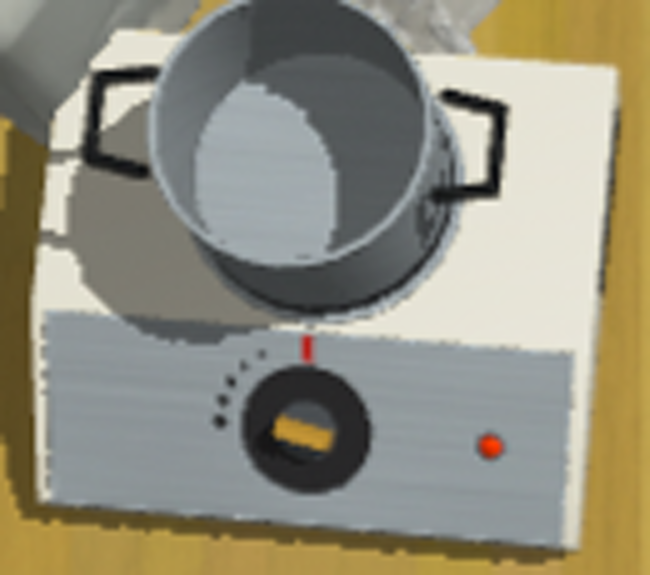

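The crop shows three identical knobs in the top view. The dark thing under the cake is a mug, and the disc beside it is flat, so neither is a knob. B (387,221) is 0.597 m from the base, against 0.507 and 0.508 m for the other two, so B is the one meant. The spindle shows as a brass blade at c2 crop (304,431), about 1.28 rad anticlockwise of off.

Next I'll fit the hob's pose and refine the knob's.

```bash
cat >> h.py <<'E'
C,S=np.cos(np.radians(25)),np.sin(np.radians(25))
def pan(a,y,n): return np.array([-.112+a*C-n*S, y, .057+a*S+n*C])  # panel->hob
def hob2w(h,P): c,s=np.cos(h[2]),np.sin(h[2]); return np.array([h[0]+c*P[0]-s*P[1],h[1]+s*P[0]+c*P[1],P[2]])
E
python3 - <<'E'
from h import *
from cell import vision
from scipy.optimize import least_squares
t=vision.read_camera("top"); s=vision.read_camera("scene")
k=lambda u,v:np.array([195+u/5-.4,85+v/5-.4])
pts=[(k(45,312),pan(.054,.142,0)),(k(573,352),pan(.054,-.142,0)),(k(45,503),pan(-.054,.142,0)),(k(563,548),pan(-.054,-.142,0)),
 (k(617,68),np.array([.095,-.15,.077])),(k(308,349),pan(.045,0,0)),(k(306,429),pan(0,0,.001))]
f=lambda h:np.concatenate([proj(t,hob2w(h,P))-p for p,P in pts])
r=least_squares(f,[.7,.02,-.07],loss="soft_l1"); h=r.x; print("hob",h,"res",f(h).reshape(-1,2).round(1).tolist())
o=hob2w(h,pan(0,0,0)); print("panel",o.round(4),"tip",hob2w(h,pan(0,0,.019)).round(4))
# brass blade
im=t["image"].astype(int); sub=im[155:190,235:280]; m=(sub[...,0]-sub[...,2]>70)
n,l,st,ce=cv2.connectedComponentsWithStats(m.astype('uint8')); print(st.tolist(),ce.tolist())
Rh=Ro.from_euler('z',h[2]).as_matrix(); tip=hob2w(h,pan(0,0,.017))
ys,xs=np.nonzero(l==1+np.argmax(st[1:,4])); 
# intersect pixels with tip plane
ux=Rh@[C,0,S]; uy=Rh@[0,1,0]; nz=np.cross(ux,uy); L=[]
for u,v in zip(xs+235,ys+155):
    d=t["R"].T@[(u-t["cx"])/t["fx"],(v-t["cy"])/t["fy"],1]; O=-t["R"].T@t["t"]; X=O+d*(nz@(tip-O))/(nz@d); L.append([ux@(X-tip),uy@(X-tip)])
L=np.array(L); print("blade mean",L.mean(0)); w,V=np.linalg.eigh(np.cov(L.T)); print("angle",np.arctan2(V[1,1],V[0,1]),w**.5)
# knob: white line and dark disc, both cameras
for c,(x0,y0,x1,y1) in ((t,(366,200,408,243)),(s,(338,242,378,285))):
    sub=c["image"][y0:y1,x0:x1].astype(int); w=sub.min(2)>130; ys,xs=np.nonzero(w); q=np.c_[xs+x0,ys+y0]
    W=np.array([ray(c,p,.056) for p in q]); e,V=np.linalg.eigh(np.cov(W[:,:2].T)); print("line",len(W),W.mean(0).round(4),np.degrees(np.arctan2(*V[::-1,1])),(W@np.r_[V[:,1],0]).ptp() if hasattr(W,'ptp') else np.ptp(W@np.r_[V[:,1],0]))
E
```

```text
hob [ 0.75570898  0.03434689 -0.08540614] res [[-0.4, -0.4], [0.3, 0.4], [0.8, 0.1], [-0.2, -0.0], [-0.0, -0.4], [-0.2, -0.1], [-0.1, 0.4]]
panel [0.6441 0.0439 0.057 ] tip [0.6361 0.0446 0.0742]
[[0, 0, 45, 35, 1524], [20, 0, 2, 2, 3], [15, 13, 11, 7, 48]] [[22.068897637795274, 17.05249343832021], [20.666666666666668, 0.3333333333333333], [19.895833333333332, 16.375]]
blade mean [ 0.00283977 -0.00131953]
angle 1.3541501337904378 [0.00343828 0.00860511]
line 26 [ 0.5121 -0.3105  0.056 ] -146.1391256750411 0.05435336976005234
line 39 [ 0.4956 -0.3318  0.056 ] 48.991503301783794 0.12362621848369165
```

{"api": "drive_tool", "payload": {"moves": [{"x": -80,"y": -85,"z": 0,"rz": 0.18,"fingers": 0},{"x": -160,"y": -170,"rz": 0.36,"fingers": 0},{"x": -240,"y": -255,"rz": 0.54,"fingers": 0},{"x": -316,"y": -340,"rz": 0.72,"fingers": 0},{"x": -362,"y": -400,"rz": 0.9,"fingers": 0},{"x": -410,"y": -460,"rz": 1.08,"fingers": 0},{"x": -450,"y": -520,"rz": 1.26,"fingers": 0},{"x": -500,"y": -580,"z": 20,"rz": 1.44,"fingers": 0},{"x": -550,"y": -640,"z": 40,"rz": 1.62,"fingers": 0},{"x": -596,"y": -706,"z": 60,"rz": 1.8,"fingers": 0},{"x": -596,"y": -706,"z": 70,"rz": 1.98,"fingers": 0},{"x": -596,"y": -706,"z": 80,"rz": 2.098,"fingers": 0},{"x": -596,"y": -706,"z": 80,"rz": 2.098,"fingers": 0},{"x": -596,"y": -706,"z": 80,"rz": 2.098,"fingers": 0},{"x": -596,"y": -706,"z": 80,"rz": 2.098,"fingers": 0}]}}

```text
invalid input at $.moves[0]: expected keys x, y, z, rx, ry, rz, fingers
```

Run:
```python
from h import *
from cell import vision,sensors
o=sensors.get_obs(); print(o["tool_pos"],o["tool_rot"],o["qpos"],o["grip_width"],o["force"])
c=vision.read_camera("wrist"); cv2.imwrite("pics/w1.png",c["image"][:,:,::-1]); print(proj(c,np.array([[.512,-.3105,.056],[.512,-.3105,.026]])))
```

```text
[0.28373674 0.58463607 0.23021582] [-1.79966915e+02  3.53339140e-03  1.54116472e+02] [-63.30641031  18.40939875  -4.01655568  83.12722177   1.29512464
  78.54164131  -3.25962817] 0.08719605272717194 [-0.03673508 -0.4476946   0.05509826]
[[-177.52212428  585.97076658]
 [-150.54920683  559.33768257]]
```

View pics/w1.png

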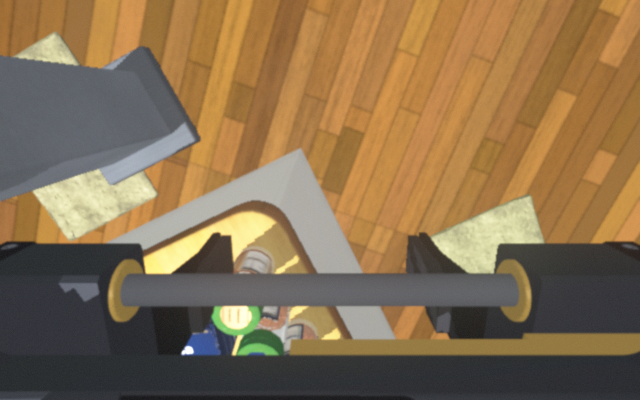

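The move was refused because every row needs all the keys. The wrist view is therefore still from the start pose: fingers at (200,270) and (430,270), spice jars at (240,320).

{"api": "drive_tool", "payload": {"moves": [{"x": -80,"y": -85,"z": 0,"rx": 0,"ry": 0,"rz": 0.18,"fingers": 0},{"x": -160,"y": -170,"z": 0,"rx": 0,"ry": 0,"rz": 0.36,"fingers": 0},{"x": -240,"y": -255,"z": 0,"rx": 0,"ry": 0,"rz": 0.54,"fingers": 0},{"x": -316,"y": -340,"z": 0,"rx": 0,"ry": 0,"rz": 0.72,"fingers": 0},{"x": -362,"y": -400,"z": 0,"rx": 0,"ry": 0,"rz": 0.9,"fingers": 0},{"x": -410,"y": -460,"z": 0,"rx": 0,"ry": 0,"rz": 1.08,"fingers": 0},{"x": -450,"y": -520,"z": 0,"rx": 0,"ry": 0,"rz": 1.26,"fingers": 0},{"x": -500,"y": -580,"z": 20,"rx": 0,"ry": 0,"rz": 1.44,"fingers": 0},{"x": -550,"y": -640,"z": 40,"rx": 0,"ry": 0,"rz": 1.62,"fingers": 0},{"x": -596,"y": -706,"z": 60,"rx": 0,"ry": 0,"rz": 1.8,"fingers": 0},{"x": -596,"y": -706,"z": 70,"rx": 0,"ry": 0,"rz": 1.98,"fingers": 0},{"x": -596,"y": -706,"z": 80,"rx": 0,"ry": 0,"rz": 2.098,"fingers": 0},{"x": -596,"y": -706,"z": 80,"rx": 0,"ry": 0,"rz": 2.098,"fingers": 0},{"x": -596,"y": -706,"z": 80,"rx": 0,"ry": 0,"rz": 2.098,"fingers": 0},{"x": -596,"y": -706,"z": 80,"rx": 0,"ry": 0,"rz": 2.098,"fingers": 0}]}}

```text
time_s: 2.22
tool_pos: [0.5124, -0.3125, 0.1504]
tool_rot: [180.0, -0.0, 33.9]
force: [1.0, 0.1, 0.8]
grip_width: 0.0435
grasp_force: 0.0
```

Run:
```python
from h import *
from cell import vision,sensors
o=sensors.get_obs(); print(o["time_s"],o["tool_pos"],o["tool_rot"],o["qpos"],o["grip_width"],o["force"])
c=vision.read_camera("wrist"); cv2.imwrite("pics/w2.png",c["image"][:,:,::-1]); print(proj(c,np.array([[.512,-.3105,.056],[.512,-.3105,.026]])))
```

```text
2.225 [ 0.51235963 -0.31252261  0.15039624] [ 1.79951774e+02 -2.73177950e-02  3.39282777e+01] [ -8.14067441  18.93948801  44.83571561  97.8551377  -14.19693508
  69.01336444 -15.80580438] 0.043471255920972 [1.04944112 0.11790537 0.84007353]
[[316.82173946 202.41917365]
 [317.00565533 191.76904015]]
```

View pics/w2.png

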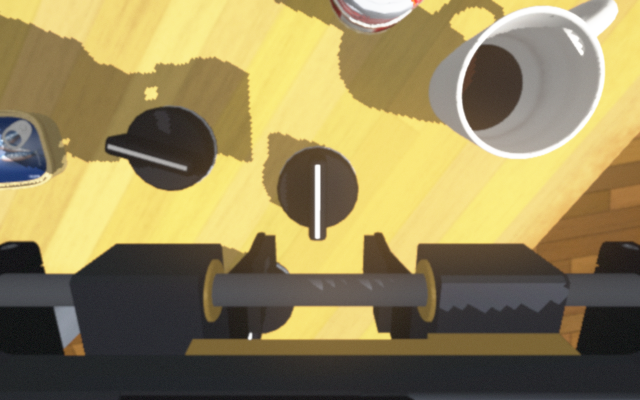

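The wrist view shows the target knob's bar upright between the fingers at (318,200), where the projection puts it, with the mug at (530,85) clear. I'll descend and grasp.

{"api": "drive_tool", "payload": {"force": 50, "moves": [{"x": 1,"y": -2,"z": 40,"rx": 0,"ry": 0,"rz": 0,"fingers": 0},{"x": 1,"y": -2,"z": 80,"rx": 0,"ry": 0,"rz": 0,"fingers": 0},{"x": 1,"y": -2,"z": 100,"rx": 0,"ry": 0,"rz": 0,"fingers": 0},{"x": 1,"y": -2,"z": 113,"rx": 0,"ry": 0,"rz": 0,"fingers": 0},{"x": 1,"y": -2,"z": 113,"rx": 0,"ry": 0,"rz": 0,"fingers": 0},{"x": 1,"y": -2,"z": 113,"rx": 0,"ry": 0,"rz": 0,"fingers": 1},{"x": 1,"y": -2,"z": 113,"rx": 0,"ry": 0,"rz": 0,"fingers": 1},{"x": 1,"y": -2,"z": 113,"rx": 0,"ry": 0,"rz": 0,"fingers": 1},{"x": 1,"y": -2,"z": 113,"rx": 0,"ry": 0,"rz": 0,"fingers": 1},{"x": 1,"y": -2,"z": 113,"rx": 0,"ry": 0,"rz": 0,"fingers": 1},{"x": 1,"y": -2,"z": 113,"rx": 0,"ry": 0,"rz": 0,"fingers": 1}]}}

```text
time_s: 3.65
tool_pos: [0.512, -0.3087, 0.0381]
tool_rot: [179.9, -0.0, 33.9]
force: [0.4, -0.7, 2.7]
grip_width: 0.0136
grasp_force: 50.0
```

Grasped: 13.6 mm opening, 50 N. I'll work out where the knob sits in the hand from the earlier wrist picture.

Run:
```python
from h import *
from cell import vision,sensors
from scipy.optimize import least_squares
o=sensors.get_obs(); c=vision.read_camera("wrist")
Rt=Ro.from_euler('xyz',o["tool_rot"],degrees=True).as_matrix(); Rc=c["R"]@Rt; tc=c["t"]+c["R"]@o["tool_pos"]  # cam=Rc*p_tool+tc
np.savez("cam.npz",Rc=Rc,tc=tc); print("cam in tool",-Rc.T@tc)
R2=Ro.from_euler('xyz',[179.952,-.027,33.928],degrees=True).as_matrix(); p2=np.array([.51236,-.31252,.1504])
c2=dict(c,R=Rc@R2.T); c2["t"]=tc-c2["R"]@p2
im=cv2.imread("pics/w2.png"); g=im.max(2)[140:245,262:372]
ys,xs=np.nonzero(im[140:245,262:372].min(2)>150); sel=(xs>40)&(xs<70)&(ys<90)&(ys>20); 
w=(im.min(2)>170); 
for r in range(158,244,6): print(r, np.nonzero(w[r,300:336])[0]+300, end=' ')
W=ray
print(); d=g<70; d=d.astype('uint8'); n,l,st,ce=cv2.connectedComponentsWithStats(d); print(st.tolist())
# disc edge: leftmost/rightmost/top dark per row
for r in range(146,232,6):
    q=np.nonzero(im[r,270:372].max(1)<75)[0]+270; print(r,(q.min(),q.max()) if len(q) else None)
for X in ([.512,-.3105,.026],[.512,-.3105,.056],[.512,-.3105,0]):
    th=np.linspace(0,2*np.pi,60); P=np.array(X)+.034*np.c_[np.cos(th),np.sin(th),0*th]; q=proj(c2,P); print(proj(c2,np.array(X)),q.min(0),q.max(0))
ax=R2[:,0]*.032; print("bar ends",proj(c2,np.array([.512,-.3105,.056])+np.array([ax,-ax])), proj(c2,np.array([.512,-.3105,.027])+np.array([ax,-ax])))
```

```text
cam in tool [ 0.07665081 -0.0003922  -0.15480583]
158 [] 164 [] 170 [315 316 317 318 319] 176 [315 316 317 318 319] 182 [315 316 317 318 319] 188 [315 316 317 318 319] 194 [315 316 317 318 319] 200 [315 316 317 318 319] 206 [315 316 317 318 319] 212 [315 316 317 318 319] 218 [315 316 317 318 319] 224 [315 316 317 318 319] 230 [315 316 317 318 319] 236 [315 316 317 318 319] 242 [] 
[[0, 0, 110, 105, 11550]]
146 None
152 None
158 None
164 None
170 None
176 None
182 None
188 None
194 None
200 None
206 None
212 None
218 None
224 None
230 None
[317.00368908 191.75303504] [275.46837799 150.3991244 ] [358.51713   230.5559037]
[316.81968628 202.40315166] [270.67872601 156.69667019] [362.93188582 244.98362348]
[317.13584394 184.1038864 ] [278.90758361 145.90477778] [355.34663245 220.1316245 ]
bar ends [[316.75862862 159.43488138]
 [316.87674003 242.55373072]] [[316.94881829 153.06472951]
 [317.04454761 228.76462005]]
```

```bash
cat >> h.py <<'E'
HOB=np.array([.75571,.03435,-.08541])
def target(phi,n,a=0,y=0,kx=-.001,hob=HOB):
    "TCP pose with knob axis at panel (a,y), TCP n out of panel, bar at phi; kx=knob centre in tool x"
    Rp=Ro.from_euler('z',hob[2]).as_matrix()@np.array([[C,0,-S],[0,1,0],[S,0,C]])
    x=Rp@[np.cos(phi),np.sin(phi),0]; z=-Rp[:,2]; R=np.c_[x,np.cross(z,x),z]
    return R, hob2w(hob,pan(a,y,n))-R[:,0]*kx
def delta(R0,p0,R,p): return (R0.T@(p-p0)*1000).round(1), Ro.from_matrix(R0.T@R).as_rotvec().round(3)
E
python3 - <<'E'
from h import *
from cell import sensors
o=sensors.get_obs(); R0=Ro.from_euler('xyz',o["tool_rot"],degrees=True).as_matrix(); p0=o["tool_pos"]; print(p0)
R,p=target(1.55,.130,a=0,y=-.04); print(p,delta(R0,p0,R,p))
E
```

```text
[ 0.51200173 -0.30869281  0.03804192]
[0.58606998 0.00973139 0.1748288 ] (array([ 239.2, -222.8, -136.9]), array([-0.403,  0.199, -0.859]))
```

{"api": "drive_tool", "payload": {"force": 60, "moves": [{"x": 0,"y": 0,"z": -40,"rx": 0,"ry": 0,"rz": 0,"fingers": 1},{"x": 0,"y": 0,"z": -90,"rx": 0,"ry": 0,"rz": 0,"fingers": 1},{"x": 0,"y": 0,"z": -140,"rx": 0,"ry": 0,"rz": 0,"fingers": 1},{"x": 0,"y": 0,"z": -190,"rx": 0,"ry": 0,"rz": 0,"fingers": 1},{"x": 40,"y": -37,"z": -190,"rx": -0.07,"ry": 0.03,"rz": -0.14,"fingers": 1},{"x": 80,"y": -74,"z": -190,"rx": -0.14,"ry": 0.07,"rz": -0.29,"fingers": 1},{"x": 120,"y": -111,"z": -190,"rx": -0.2,"ry": 0.1,"rz": -0.43,"fingers": 1},{"x": 160,"y": -148,"z": -190,"rx": -0.27,"ry": 0.13,"rz": -0.57,"fingers": 1},{"x": 200,"y": -185,"z": -190,"rx": -0.34,"ry": 0.17,"rz": -0.72,"fingers": 1},{"x": 239,"y": -223,"z": -180,"rx": -0.403,"ry": 0.199,"rz": -0.859,"fingers": 1},{"x": 239,"y": -223,"z": -160,"rx": -0.403,"ry": 0.199,"rz": -0.859,"fingers": 1},{"x": 239,"y": -223,"z": -137,"rx": -0.403,"ry": 0.199,"rz": -0.859,"fingers": 1},{"x": 239,"y": -223,"z": -137,"rx": -0.403,"ry": 0.199,"rz": -0.859,"fingers": 1},{"x": 239,"y": -223,"z": -137,"rx": -0.403,"ry": 0.199,"rz": -0.859,"fingers": 1},{"x": 239,"y": -223,"z": -137,"rx": -0.403,"ry": 0.199,"rz": -0.859,"fingers": 1}]}}

```text
time_s: 5.58
tool_pos: [0.5861, 0.01, 0.1757]
tool_rot: [155.0, -0.6, 84.0]
force: [-0.6, 0.6, -0.9]
grip_width: 0.0133
grasp_force: 60.0
```

Run:
```python
from h import *
from cell import vision,sensors
o=sensors.get_obs(); print(o["time_s"],o["tool_pos"],o["tool_rot"],o["qpos"].round(1),o["grip_width"],o["force"])
c=vision.read_camera("wrist"); cv2.imwrite("pics/w3.png",c["image"][:,:,::-1]); np.savez("c3.npz",**c)
P=[hob2w(HOB,pan(*q)) for q in ((0,0,0),(0,0,.019),(.045,0,0),(0,-.142,0))]; print(proj(c,np.array(P)))
```

```text
5.575 [0.58610564 0.00997518 0.17574983] [154.96354167  -0.57752968  84.03623609] [-35.3  -5.7  27.6 119.5  11.6  41.5 -20.4] 0.013256077329370333 [-0.64131777  0.64469442 -0.91017585]
[[316.38151461 144.28643995]
 [316.21718909 147.61377186]
 [372.20665929 143.13508017]
 [319.88609849 299.45776459]]
```

View pics/w3.png

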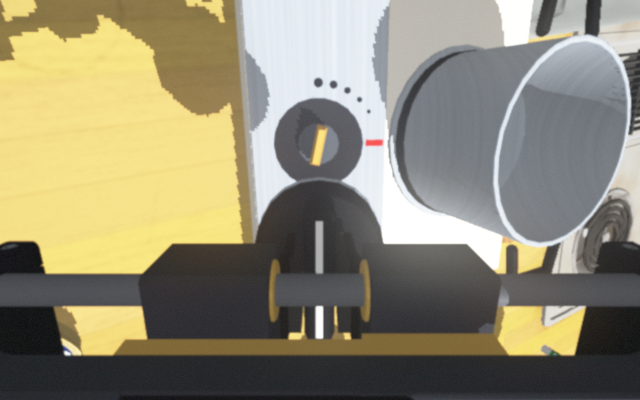

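The wrist view shows the blade at (319,145), the dark ring round it at about (318,141), the red mark at (374,142) and the held knob below at (320,240). Next I'll measure these precisely.

Run:
```python
from h import *
c=dict(np.load("c3.npz")); im=c["image"].astype(int)
Rp=Ro.from_euler('z',HOB[2]).as_matrix()@np.array([[C,0,-S],[0,1,0],[S,0,C]]); o=hob2w(HOB,pan(0,0,0))
def onp(uv,n):
    O=-c["R"].T@c["t"]; d=c["R"].T@[(uv[0]-c["cx"])/c["fx"],(uv[1]-c["cy"])/c["fy"],1]; q=o+Rp[:,2]*n
    X=O+d*(Rp[:,2]@(q-O))/(Rp[:,2]@d); return (Rp.T@(X-o))[:2]*1000
g=im.max(2)[90:180,265:370]; m=(g<100)
# ring outer radius: fit circle on upper part edges
pts=[]
for th in np.radians(np.arange(150,360+31,4)):
    for r in range(50,25,-1):
        u=int(round(318+r*np.cos(th))); v=int(round(141+r*np.sin(th)))
        if im[v,u].max()<100 and v<176: pts.append((u,v)); break
P=np.array([onp(p,.002) for p in pts]); A=np.c_[2*P,np.ones(len(P))]; s,*_=np.linalg.lstsq(A,(P**2).sum(1),rcond=None); print("ring",s[:2],np.sqrt(s[2]+s[:2]@s[:2]),len(P), np.abs(np.hypot(*(P-s[:2]).T)-np.sqrt(s[2]+s[:2]@s[:2])).max())
b=(im[...,0]-im[...,2]>60); b[:115]=0;b[172:]=0;b[:,:300]=0;b[:,340:]=0
ys,xs=np.nonzero(b); L=np.array([onp(p,.019) for p in zip(xs,ys)]); w,V=np.linalg.eigh(np.cov(L.T)); print("blade",L.mean(0),np.arctan2(V[1,1],V[0,1]),w**.5*12**.5)
r=(im[...,0]-im[...,1]>90)&(im[...,0]-im[...,2]>90); r[:130]=0;r[155:]=0;r[:,:360]=0;r[:,390:]=0; ys,xs=np.nonzero(r); print("red",np.mean([onp(p,0) for p in zip(xs,ys)],0))
# bright top face only
for v in range(122,170,4): print(v,[(u,tuple(im[v,u])) for u in range(308,330) if b[v,u]][::3])
```

```text
ring [-2.48953832 -3.05891395] 31.078694324219256 59 4.786315822280493
blade [1.67114698 1.3401203 ] 1.3418238427742946 [ 7.30811297 29.67834734]
red [46.27868589  0.57920836]
122 []
126 [(318, (np.int64(152), np.int64(126), np.int64(88))), (321, (np.int64(150), np.int64(126), np.int64(89)))]
130 [(317, (np.int64(155), np.int64(127), np.int64(88))), (320, (np.int64(244), np.int64(211), np.int64(119))), (323, (np.int64(239), np.int64(204), np.int64(117))), (326, (np.int64(225), np.int64(188), np.int64(124)))]
134 [(316, (np.int64(149), np.int64(123), np.int64(84))), (319, (np.int64(250), np.int64(225), np.int64(126))), (322, (np.int64(252), np.int64(229), np.int64(129))), (325, (np.int64(233), np.int64(197), np.int64(127)))]
138 [(316, (np.int64(177), np.int64(145), np.int64(92))), (319, (np.int64(252), np.int64(229), np.int64(129))), (322, (np.int64(251), np.int64(227), np.int64(129))), (325, (np.int64(196), np.int64(171), np.int64(135)))]
142 [(315, (np.int64(168), np.int64(137), np.int64(86))), (318, (np.int64(252), np.int64(230), np.int64(131))), (321, (np.int64(251), np.int64(227
[... 480 characters left out ...]
, np.int64(187), np.int64(126)))]
154 [(312, (np.int64(152), np.int64(125), np.int64(84))), (315, (np.int64(250), np.int64(225), np.int64(125))), (318, (np.int64(252), np.int64(228), np.int64(127))), (321, (np.int64(226), np.int64(191), np.int64(125)))]
158 [(311, (np.int64(148), np.int64(123), np.int64(86))), (314, (np.int64(250), np.int64(223), np.int64(123))), (317, (np.int64(251), np.int64(226), np.int64(125))), (320, (np.int64(231), np.int64(196), np.int64(124)))]
162 [(310, (np.int64(147), np.int64(123), np.int64(85))), (313, (np.int64(247), np.int64(219), np.int64(121))), (316, (np.int64(251), np.int64(227), np.int64(126))), (319, (np.int64(234), np.int64(198), np.int64(123)))]
166 []
```

Run:
```python
from h import *
from cell import sensors
o=sensors.get_obs(); R0=Ro.from_euler('xyz',o["tool_rot"],degrees=True).as_matrix(); p0=o["tool_pos"]
R,p=target(1.52,.070,a=.0015,y=.001); print(p,delta(R0,p0,R,p))
```

```text
[0.61621368 0.04829946 0.12109693] (array([40.6,  0.3, 60.8]), array([ 0.001, -0.001,  0.03 ]))
```

{"api": "drive_tool", "payload": {"moves": [{"x": 20,"y": 0,"z": 0,"rx": 0,"ry": 0,"rz": 0.03,"fingers": 1},{"x": 40.6,"y": 0.3,"z": 0,"rx": 0,"ry": 0,"rz": 0.03,"fingers": 1},{"x": 40.6,"y": 0.3,"z": 30,"rx": 0,"ry": 0,"rz": 0.03,"fingers": 1},{"x": 40.6,"y": 0.3,"z": 55,"rx": 0,"ry": 0,"rz": 0.03,"fingers": 1},{"x": 40.6,"y": 0.3,"z": 61,"rx": 0,"ry": 0,"rz": 0.03,"fingers": 1},{"x": 40.6,"y": 0.3,"z": 61,"rx": 0,"ry": 0,"rz": 0.03,"fingers": 1},{"x": 40.6,"y": 0.3,"z": 61,"rx": 0,"ry": 0,"rz": 0.03,"fingers": 1},{"x": 40.6,"y": 0.3,"z": 61,"rx": 0,"ry": 0,"rz": 0.03,"fingers": 1}]}}

```text
time_s: 6.62
tool_pos: [0.616, 0.0485, 0.1209]
tool_rot: [155.0, -1.3, 82.5]
force: [-0.6, -0.1, -0.7]
grip_width: 0.0136
grasp_force: 60.0
```

```bash
cat >> h.py <<'E'
def state():
    from cell import sensors
    o=sensors.get_obs(); R0=Ro.from_euler('xyz',o["tool_rot"],degrees=True).as_matrix(); p0=o["tool_pos"]
    Rp=Ro.from_euler('z',HOB[2]).as_matrix()@np.array([[C,0,-S],[0,1,0],[S,0,C]])
    x=Rp.T@R0[:,0]; k=Rp.T@(p0-R0[:,0]*.001-hob2w(HOB,pan(.0015,.001,0)))
    print("t",o["time_s"],"knob a,y,n(underside) mm",(k*1000-[0,0,38.1]).round(2),"phi",np.arctan2(x[1],x[0]).round(3),"F panel",(Rp.T@o["force"]).round(1),"T panel",(Rp.T@o["wrist_torque"]).round(2),"grip",o["grip_width"].round(4),o["qpos"].round(0)); return o,R0,p0
E
python3 -c "
from h import *
o,R0,p0=state(); R,p=target(1.52,.0511,a=.0015,y=.001); print(delta(R0,p0,R,p))"
```

```text
Traceback (most recent call last):
  File "h.py", line 24, in state
    print("t",o["time_s"],"knob a,y,n(underside) mm",(k*1000-[0,0,38.1]).round(2),"phi",np.arctan2(x[1],x[0]).round(3),"F panel",(Rp.T@o["force"]).round(1),"T panel",(Rp.T@o["wrist_torque"]).round(2),"grip",o["grip_width"].round(4),o["qpos"].round(0)); return o,R0,p0
                                                                                                                                                                                                               ^^^^^^^^^^^^^^^^^^^^^
AttributeError: 'float' object has no attribute 'round'
```

```bash
sed -i 's/o\["grip_width"\].round(4)/round(o["grip_width"],4)/' h.py
python3 -c "
from h import *
o,R0,p0=state(); R,p=target(1.52,.0511,a=.0015,y=.001); print(delta(R0,p0,R,p))"
```

```text
t 6.625 knob a,y,n(underside) mm [-0.33  0.15 31.82] phi 1.52 F panel [-0.9 -0.2 -0.4] T panel [-0.09  0.67 -0.  ] grip 0.0136 [-36.   3.  26. 119.   9.  34. -24.]
(array([-0.2,  0.3, 18.8]), array([ 0.001, -0.002, -0.   ]))
```

{"api": "drive_tool", "payload": {"moves": [{"x": 0,"y": 0,"z": 8,"rx": 0,"ry": 0,"rz": 0,"fingers": 1},{"x": 0,"y": 0,"z": 14,"rx": 0,"ry": 0,"rz": 0,"fingers": 1},{"x": 0,"y": 0,"z": 16,"rx": 0,"ry": 0,"rz": 0,"fingers": 1},{"x": 0,"y": 0,"z": 17,"rx": 0,"ry": 0,"rz": 0,"fingers": 1},{"x": 0,"y": 0,"z": 18,"rx": 0,"ry": 0,"rz": 0,"fingers": 1},{"x": 0,"y": 0,"z": 18,"rx": 0,"ry": 0,"rz": 0,"fingers": 1}]}}

```text
time_s: 7.38
tool_pos: [0.6232, 0.0476, 0.1035]
tool_rot: [155.1, -1.3, 82.5]
force: [0.7, 0.9, -1.9]
grip_width: 0.0135
grasp_force: 60.0
```

```bash
python3 -c "
from h import *
state()"
```

```text
t 7.375 knob a,y,n(underside) mm [-1.05 -0.06 13.  ] phi 1.52 F panel [-0.3  0.9 -1.9] T panel [-0.07  0.66  0.  ] grip 0.0135 [-36.   6.  26. 119.   7.  32. -23.]
```

{"api": "drive_tool", "payload": {"moves": [{"x": 0,"y": 0.5,"z": 1,"rx": 0,"ry": 0,"rz": 0,"fingers": 1},{"x": 0,"y": 0.5,"z": 1,"rx": 0,"ry": 0,"rz": 0,"fingers": 1},{"x": 0,"y": 0.5,"z": 2,"rx": 0,"ry": 0,"rz": 0,"fingers": 1},{"x": 0,"y": 0.5,"z": 2,"rx": 0,"ry": 0,"rz": 0,"fingers": 1}]}}

```text
time_s: 7.88
tool_pos: [0.6244, 0.0475, 0.1018]
tool_rot: [155.1, -1.3, 82.5]
force: [0.6, -0.3, -0.9]
grip_width: 0.0136
grasp_force: 60.0
```

```bash
python3 -c "
from h import *
state()"
```

```text
t 7.875 knob a,y,n(underside) mm [-0.74 -0.14 10.9 ] phi 1.52 F panel [ 0.2 -0.2 -1.1] T panel [-0.14  0.72  0.04] grip 0.0136 [-35.   6.  26. 119.   7.  32. -22.]
```

{"api": "drive_tool", "payload": {"moves": [{"x": 0,"y": 0,"z": 1,"rx": 0,"ry": 0,"rz": 0,"fingers": 1},{"x": 0,"y": 0,"z": 1,"rx": 0,"ry": 0,"rz": 0,"fingers": 1},{"x": 0,"y": 0,"z": 2,"rx": 0,"ry": 0,"rz": 0,"fingers": 1},{"x": 0,"y": 0,"z": 2,"rx": 0,"ry": 0,"rz": 0,"fingers": 1}]}}

```text
time_s: 8.38
tool_pos: [0.6252, 0.0474, 0.0999]
tool_rot: [155.1, -1.3, 82.5]
force: [-0.4, 0.7, -1.6]
grip_width: 0.0136
grasp_force: 60.0
```

```bash
python3 -c "
from h import *
state()
from cell import vision
c=vision.read_camera('scene'); cv2.imwrite('pics/s4.png',cv2.resize(c['image'][140:230,240:380],None,fx=5,fy=5,interpolation=cv2.INTER_CUBIC)[:,:,::-1])"
```

```text
t 8.375 knob a,y,n(underside) mm [-0.78 -0.12  8.89] phi 1.52 F panel [-1.1  0.7 -1.2] T panel [-0.07  0.69  0.04] grip 0.0136 [-35.   6.  26. 119.   6.  32. -22.]
```

There's no resistance at 9 mm, which fits the tapered tip already entering the slot at a small misalignment. I'll turn clockwise while pressing lightly.

{"api": "drive_tool", "payload": {"moves": [{"x": 0,"y": 0,"z": 1,"rx": 0,"ry": 0,"rz": 0.03,"fingers": 1},{"x": 0,"y": 0,"z": 1.5,"rx": 0,"ry": 0,"rz": 0.06,"fingers": 1},{"x": 0,"y": 0,"z": 2,"rx": 0,"ry": 0,"rz": 0.09,"fingers": 1},{"x": 0,"y": 0,"z": 2,"rx": 0,"ry": 0,"rz": 0.09,"fingers": 1}]}}

```text
time_s: 8.93
tool_pos: [0.6262, 0.0474, 0.0982]
tool_rot: [155.3, -3.4, 77.8]
force: [-0.6, 1.0, -0.8]
grip_width: 0.0134
grasp_force: 60.0
```

```bash
python3 -c "
from h import *
state()"
```

```text
t 8.925 knob a,y,n(underside) mm [-0.68 -0.06  6.94] phi 1.43 F panel [-0.9  1.  -0.4] T panel [-0.06  0.69  0.05] grip 0.0134 [-36.   7.  27. 119.   6.  32. -27.]
```

View pics/s4.png

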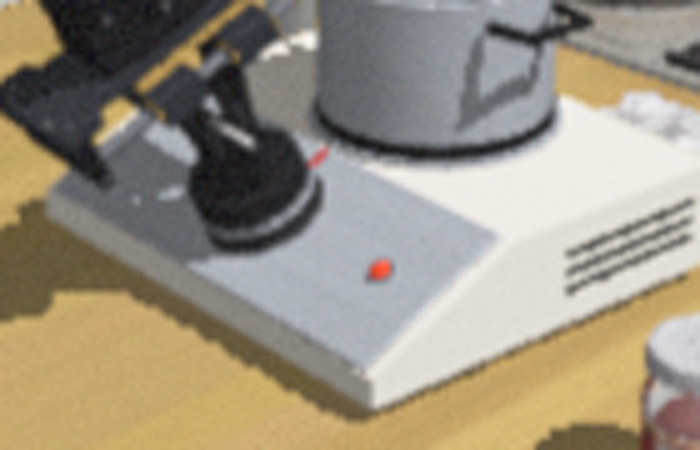

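The scene crop shows the knob over the spindle at (255,195), close to the panel with a small gap. I'll keep turning and pressing.

{"api": "drive_tool", "payload": {"moves": [{"x": 0,"y": 0,"z": 1,"rx": 0,"ry": 0,"rz": 0.03,"fingers": 1},{"x": 0,"y": 0,"z": 2,"rx": 0,"ry": 0,"rz": 0.06,"fingers": 1},{"x": 0,"y": 0,"z": 3,"rx": 0,"ry": 0,"rz": 0.08,"fingers": 1},{"x": 0,"y": 0,"z": 4,"rx": 0,"ry": 0,"rz": 0.08,"fingers": 1},{"x": 0,"y": 0,"z": 4,"rx": 0,"ry": 0,"rz": 0.08,"fingers": 1}]}}

```text
time_s: 9.55
tool_pos: [0.6277, 0.0472, 0.0945]
tool_rot: [155.6, -5.3, 73.6]
force: [-0.2, 0.0, -2.3]
grip_width: 0.0133
grasp_force: 60.0
```

```bash
python3 -c "
from h import *
state()"
```

```text
t 9.55 knob a,y,n(underside) mm [-0.93 -0.09  2.87] phi 1.35 F panel [-1.1  0.  -2. ] T panel [-0.07  0.66  0.01] grip 0.0133 [-36.   7.  27. 119.   5.  31. -31.]
```

{"api": "drive_tool", "payload": {"moves": [{"x": 0,"y": 0,"z": 1,"rx": 0,"ry": 0,"rz": 0,"fingers": 1},{"x": 0,"y": 0,"z": 2,"rx": 0,"ry": 0,"rz": 0,"fingers": 1},{"x": 0,"y": 0,"z": 3,"rx": 0,"ry": 0,"rz": 0,"fingers": 1},{"x": 0,"y": 0,"z": 3,"rx": 0,"ry": 0,"rz": 0,"fingers": 1}]}}

```text
time_s: 10.05
tool_pos: [0.629, 0.047, 0.0918]
tool_rot: [155.6, -5.3, 73.6]
force: [0.8, 0.1, -0.7]
grip_width: 0.0134
grasp_force: 60.0
```

```bash
python3 -c "
from h import *
state()"
```

```text
t 10.05 knob a,y,n(underside) mm [-0.9  -0.13 -0.13] phi 1.35 F panel [ 0.5  0.1 -0.9] T panel [-0.18  0.68  0.02] grip 0.0134 [-36.   8.  27. 118.   5.  31. -31.]
```

{"api": "drive_tool", "payload": {"moves": [{"x": 0,"y": 0,"z": 1,"rx": 0,"ry": 0,"rz": 0,"fingers": 1},{"x": 0,"y": 0,"z": 1.5,"rx": 0,"ry": 0,"rz": 0,"fingers": 1},{"x": 0,"y": 0,"z": 1.5,"rx": 0,"ry": 0,"rz": 0,"fingers": 1}]}}

```text
time_s: 10.42
tool_pos: [0.6292, 0.0471, 0.0916]
tool_rot: [155.7, -5.4, 73.6]
force: [-11.5, -0.5, 13.0]
grip_width: 0.0139
grasp_force: 60.0
```

```bash
python3 -c "
from h import *
state()"
```

```text
t 10.425 knob a,y,n(underside) mm [-0.8  -0.1  -0.35] phi 1.35 F panel [-4.8 -1.5 16.6] T panel [-0.42  1.71  0.03] grip 0.0139 [-36.   8.  27. 118.   5.  31. -31.]
```

Contact with the panel at n≈-0.35 mm and 17 N, so the knob is home. I'll ease off a little and turn clockwise towards off.

{"api": "drive_tool", "payload": {"moves": [{"x": 0,"y": 0,"z": -0.7,"rx": 0,"ry": 0,"rz": 0,"fingers": 1},{"x": 0,"y": 0.15,"z": -0.7,"rx": 0,"ry": 0,"rz": 0.14,"fingers": 1},{"x": 0,"y": 0.3,"z": -0.7,"rx": 0,"ry": 0,"rz": 0.28,"fingers": 1},{"x": -0.1,"y": 0.4,"z": -0.7,"rx": 0,"ry": 0,"rz": 0.42,"fingers": 1},{"x": -0.15,"y": 0.5,"z": -0.7,"rx": 0,"ry": 0,"rz": 0.56,"fingers": 1},{"x": -0.2,"y": 0.65,"z": -0.7,"rx": 0,"ry": 0,"rz": 0.7,"fingers": 1},{"x": -0.3,"y": 0.75,"z": -0.7,"rx": 0,"ry": 0,"rz": 0.84,"fingers": 1},{"x": -0.3,"y": 0.75,"z": -0.7,"rx": 0,"ry": 0,"rz": 0.84,"fingers": 1}]}}

```text
time_s: 11.42
tool_pos: [0.6307, 0.0461, 0.0923]
tool_rot: [167.2, -21.7, 26.9]
force: [-3.5, -1.9, 6.4]
grip_width: 0.0135
grasp_force: 60.0
```

```bash
python3 -c "
from h import *
state()"
```

```text
t 11.425 knob a,y,n(underside) mm [ 0.24 -0.42 -0.32] phi 0.511 F panel [-0.3 -2.1  7.2] T panel [-0.58  0.74  0.06] grip 0.0135 [-42.   8.  34. 119.   3.  31. -77.]
```

{"api": "drive_tool", "payload": {"moves": [{"x": 0,"y": 0.1,"z": 0,"rx": 0,"ry": 0,"rz": 0.14,"fingers": 1},{"x": -0.1,"y": 0.2,"z": 0,"rx": 0,"ry": 0,"rz": 0.28,"fingers": 1},{"x": -0.1,"y": 0.3,"z": 0,"rx": 0,"ry": 0,"rz": 0.4,"fingers": 1}]}}

```text
time_s: 11.8
tool_pos: [0.6308, 0.0452, 0.0924]
tool_rot: [177.1, -24.9, 2.0]
force: [-4.1, -2.3, 5.9]
grip_width: 0.0136
grasp_force: 60.1
```

```bash
python3 -c "
from h import *
state()"
```

```text
t 11.8 knob a,y,n(underside) mm [ 0.36 -0.91 -0.32] phi 0.11 F panel [-1.  -2.6  7. ] T panel [-0.8   0.77  0.43] grip 0.0136 [-45.   8.  37. 119.   2.  30. -99.]
```

{"api": "drive_tool", "payload": {"moves": [{"x": 0,"y": 0,"z": 0,"rx": 0,"ry": 0,"rz": 0.06,"fingers": 1},{"x": 0,"y": 0,"z": 0,"rx": 0,"ry": 0,"rz": 0.11,"fingers": 1},{"x": 0,"y": 0,"z": 0,"rx": 0,"ry": 0,"rz": 0.15,"fingers": 1},{"x": 0,"y": 0,"z": 0,"rx": 0,"ry": 0,"rz": 0.15,"fingers": 1}]}}

```text
time_s: 12.3
tool_pos: [0.6308, 0.0449, 0.0925]
tool_rot: [-179.0, -25.0, -7.3]
force: [-3.9, -2.9, 6.4]
grip_width: 0.0133
grasp_force: 60.0
```

```bash
python3 -c "
from h import *
state()"
```

```text
t 12.3 knob a,y,n(underside) mm [ 0.38 -1.11 -0.32] phi -0.037 F panel [-0.6 -3.2  7.3] T panel [-0.95  0.71  0.3 ] grip 0.0133 [ -46.    8.   38.  119.    2.   30. -107.]
```

{"api": "drive_tool", "payload": {"moves": [{"x": 0,"y": 0,"z": 0,"rx": 0,"ry": 0,"rz": 0.03,"fingers": 1},{"x": 0,"y": 0,"z": 0,"rx": 0,"ry": 0,"rz": 0.05,"fingers": 1},{"x": 0,"y": 0,"z": 0,"rx": 0,"ry": 0,"rz": 0.05,"fingers": 1}]}}

```text
time_s: 12.68
tool_pos: [0.6308, 0.0448, 0.0924]
tool_rot: [-177.7, -24.9, -10.4]
force: [-3.9, -3.4, 7.4]
grip_width: 0.0133
grasp_force: 60.1
```

```bash
python3 -c "
from h import *
state()"
```

```text
t 12.675 knob a,y,n(underside) mm [ 0.34 -1.16 -0.33] phi -0.087 F panel [-0.1 -3.7  8.2] T panel [-0.92  0.7   0.32] grip 0.0133 [ -46.    8.   38.  119.    1.   30. -110.]
```

{"api": "drive_tool", "payload": {"moves": [{"x": 0,"y": 0,"z": 0,"rx": 0,"ry": 0,"rz": 0.02,"fingers": 1},{"x": 0,"y": 0,"z": 0,"rx": 0,"ry": 0,"rz": 0.03,"fingers": 1},{"x": 0,"y": 0,"z": 0,"rx": 0,"ry": 0,"rz": 0.03,"fingers": 1}]}}

```text
time_s: 13.05
tool_pos: [0.6308, 0.0447, 0.0924]
tool_rot: [-176.9, -24.9, -12.3]
force: [-4.0, -4.0, 6.8]
grip_width: 0.0137
grasp_force: 60.1
```

```bash
python3 -c "
from h import *
state()"
```

```text
t 13.05 knob a,y,n(underside) mm [ 0.36 -1.21 -0.32] phi -0.117 F panel [-0.5 -4.3  7.7] T panel [-0.97  0.74  0.35] grip 0.0137 [ -46.    8.   39.  119.    1.   30. -112.]
```

{"api": "drive_tool", "payload": {"moves": [{"x": 0,"y": 0,"z": 0,"rx": 0,"ry": 0,"rz": 0.03,"fingers": 1},{"x": 0,"y": 0,"z": 0,"rx": 0,"ry": 0,"rz": 0.04,"fingers": 1},{"x": 0,"y": 0,"z": 0,"rx": 0,"ry": 0,"rz": 0.04,"fingers": 1}]}}

```text
time_s: 13.42
tool_pos: [0.6307, 0.0446, 0.0924]
tool_rot: [-175.9, -24.7, -14.7]
force: [-3.7, -3.8, 7.1]
grip_width: 0.0138
grasp_force: 60.2
```

```bash
python3 -c "
from h import *
state()
from cell import vision
c=vision.read_camera('wrist'); cv2.imwrite('pics/w5.png',c['image'][:,:,::-1])"
```

```text
t 13.425 knob a,y,n(underside) mm [ 0.35 -1.25 -0.32] phi -0.156 F panel [-0.1 -4.1  7.9] T panel [-0.97  0.75  0.64] grip 0.0138 [ -47.    8.   39.  119.    1.   30. -114.]
```

View pics/w5.png

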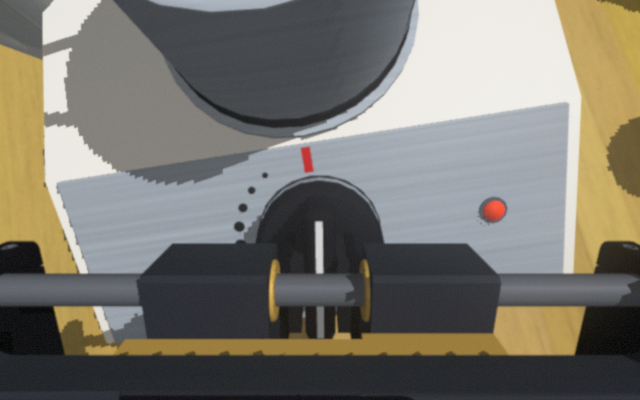

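The torque jumped to 0.64 N m, so the spindle is at its off stop, with the hand past off by the free play. The wrist view shows the red mark at (308,159) and the panel's upper edge tilted by about 0.16 rad. I'll turn back within the free play so the line points straight up the slope.

{"api": "drive_tool", "payload": {"moves": [{"x": 0,"y": 0,"z": 0,"rx": 0,"ry": 0,"rz": -0.08,"fingers": 1},{"x": 0,"y": 0,"z": 0,"rx": 0,"ry": 0,"rz": -0.15,"fingers": 1},{"x": 0,"y": 0,"z": 0,"rx": 0,"ry": 0,"rz": -0.15,"fingers": 1}]}}

```text
time_s: 13.85
tool_pos: [0.6308, 0.046, 0.0924]
tool_rot: [-179.7, -25.0, -5.3]
force: [-3.8, -1.9, 5.6]
grip_width: 0.0136
grasp_force: 60.0
```

Run:
```python
from h import *
state()
from cell import vision
c=vision.read_camera('wrist'); im=c['image'].astype(int)
r=(im[...,0]-im[...,1]>80)&(im[...,0]-im[...,2]>80); r[:120]=0;r[200:]=0;r[:,:270]=0;r[:,370:]=0
ys,xs=np.nonzero(r); print("red px",xs.mean(),ys.mean(),len(xs)); w=(im.min(2)>150)
for v in (225,235,245,260): print(v,np.nonzero(w[v,300:340])[0]+300)
Rp=Ro.from_euler('z',HOB[2]).as_matrix()@np.array([[C,0,-S],[0,1,0],[S,0,C]]); o=hob2w(HOB,pan(.0015,.001,0))
def onp(uv,n):
    O=-c["R"].T@c["t"]; d=c["R"].T@[(uv[0]-c["cx"])/c["fx"],(uv[1]-c["cy"])/c["fy"],1]; q=o+Rp[:,2]*n
    X=O+d*(Rp[:,2]@(q-O))/(Rp[:,2]@d); return (Rp.T@(X-o))[:2]*1000
E=np.array([onp((p[0],p[1]),0) for p in zip(xs,ys)]); e,V=np.linalg.eigh(np.cov(E.T)); print("red",E.mean(0),np.arctan(V[1,1]/V[0,1]))
# panel top edge: find steel->cream transition columns
P=[]
for u in list(range(440,560,8)):
    col=im[:,u]; sat=col[:,0]-col[:,2]; g=np.diff(col.sum(1)[60:200]); v=60+np.argmin(g); P.append(onp((u,v),0))
P=np.array(P); k=np.polyfit(P[:,1],P[:,0],1); print("edge slope rad",-k[0],"res",np.std(P[:,0]-np.polyval(k,P[:,1])))
a,b=onp((317.5,225),.056),onp((317.5,260),.056); print("line",a,b,np.arctan2(*(a-b)[::-1]))
```

```text
t 13.85 knob a,y,n(underside) mm [ 0.28 -0.08 -0.31] phi -0.007 F panel [-0.9 -2.2  6.6] T panel [-0.42  0.73  0.09] grip 0.0136 [ -45.    8.   38.  119.    2.   30. -106.]
red px 320.5175879396985 158.0603015075377 199
225 [316 317 318 319 320 321 322]
235 [316 317 318 319 320 321 322]
245 [316 317 318 319 320 321 322]
260 [316 317 318 319 320 321 322]
red [44.6801768  -0.20634184] -0.009776878202190337
edge slope rad 0.005699686530875027 res 0.1388399969807641
line [26.52905815  1.28400086] [10.76413211  1.40604611] -0.007741413296576262
```

The line is on the mark to within 0.01 rad and the residual torque is small. I'll ease off the press, release and back out.

{"api": "drive_tool", "payload": {"moves": [{"x": 0,"y": 0,"z": -0.4,"rx": 0,"ry": 0,"rz": 0,"fingers": 1},{"x": 0,"y": 0,"z": -0.4,"rx": 0,"ry": 0,"rz": 0,"fingers": 0.4},{"x": 0,"y": 0,"z": -0.4,"rx": 0,"ry": 0,"rz": 0,"fingers": 0.2},{"x": 0,"y": 0,"z": -0.4,"rx": 0,"ry": 0,"rz": 0,"fingers": 0.2},{"x": 0,"y": 0,"z": -0.4,"rx": 0,"ry": 0,"rz": 0,"fingers": 0.2},{"x": 0,"y": 0,"z": -15,"rx": 0,"ry": 0,"rz": 0,"fingers": 0.2},{"x": 0,"y": 0,"z": -40,"rx": 0,"ry": 0,"rz": 0,"fingers": 0.2},{"x": 0,"y": 0,"z": -80,"rx": 0,"ry": 0,"rz": 0,"fingers": 0.2},{"x": -30,"y": 0,"z": -110,"rx": 0,"ry": 0,"rz": 0,"fingers": 0.2},{"x": -30,"y": 0,"z": -110,"rx": 0,"ry": 0,"rz": 0,"fingers": 0.2}]}}

```text
time_s: 15.15
tool_pos: [0.5558, 0.0538, 0.1799]
tool_rot: [-179.5, -25.0, -5.5]
force: [-0.3, 0.1, 0.5]
grip_width: 0.0347
grasp_force: 0.0
```

Run:
```python
from h import *
state()
from cell import vision
c=vision.read_camera('wrist'); s=vision.read_camera('scene'); im=c["image"]; b=cv2.resize(s['image'][150:230,240:340],None,fx=4,fy=4,interpolation=cv2.INTER_CUBIC)
b=np.vstack([b,np.zeros((80,400,3),np.uint8)]); cv2.imwrite('pics/f.png',np.hstack([im[:,120:520],b])[:,:,::-1])
w=im.astype(int); r=(w[...,0]-w[...,1]>80)&(w[...,0]-w[...,2]>80); print([ (x.mean(),len(x)) for x in [np.nonzero(r[:,270:370])[1]+270]])
pts=[hob2w(HOB,pan(*q)) for q in ((.0015+.032,.001,.056),(.0015-.032,.001,.056),(.0465,.001,0),(.0015,.001,.026))]; print(proj(c,np.array(pts)).round(1))
```

```text
t 15.15 knob a,y,n(underside) mm [-31.05   1.34 110.87] phi -0.009 F panel [-0.1  0.1  0.6] T panel [-0.09  0.59  0.04] grip 0.0347 [ -51.  -11.   35.  122.   21.   45. -123.]
[(np.float64(322.19101123595505), 89)]
[[322.2 117.5]
 [322.8 206.6]
 [321.9  97.4]
 [322.4 156.6]]
```

View pics/f.png

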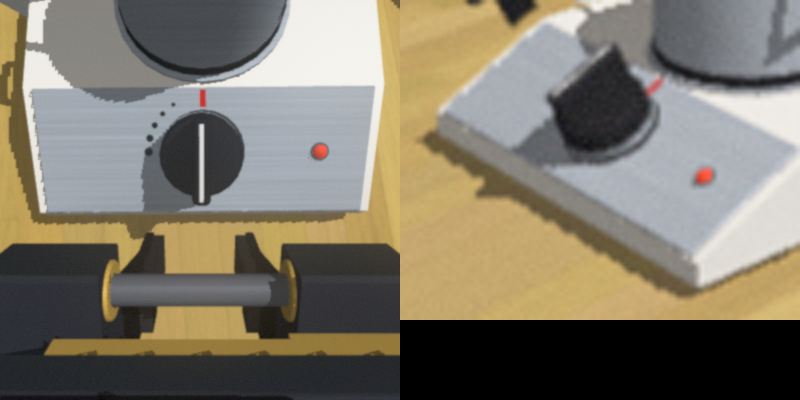

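The knob is flat on the panel at (202,155), its line pointing at the red mark at (202,98), and the gripper is clear.

```bash
python3 -c "
from cell import workorder
print(workorder.sign_off())"
```

```text
the job is handed in; nothing more can be done
None
```

The knob is on the spindle, seated against the panel and turned clockwise to its off stop, with the white line on the red mark to within about 0.01 rad; the gripper is clear, the jar, mug and tin were not touched, and the job was handed in at about 15 s.

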